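# Swap the brush for the scraper over a bone specimen

### The arm

A 6-joint arm with a two-finger parallel gripper is mounted at the origin on the work surface. World frame = base frame: x ahead of the robot, y to its left, z up, the work surface at z = 0. Lengths are in m, angles in degrees, forces in N, time in s.
With the tool pointing down it reaches from about 0.375 to 0.9 m from the base axis. Payload 3.1 kg.
Tool frame: the origin (TCP) lies at the very end of the fingers, on their centre line; the grasp point (between the pads) lies 19 mm behind it (grip_point_offset is the distance from the TCP to the grasp point, in m); y points along the fingers, x is the direction in which the jaws open and shut, and the axes are right-handed (so a half turn about y gives the same grasp; the last joint's range is limited). The gripper opens to 87 mm and grips with 3 to 60 N. Pads are 19 mm wide; open, the fingers measure 117 mm over their backs; the gripper's body (75 mm by 190 mm) begins 51 mm behind the grasp point.
Start: joints at [-86.889, 30.224, 82.088, -0, 67.689, -10.227], TCP at [0.144, -0.608, 0.223] pointing down, gripper open.
Joint ranges: [-176.69, 176.69], [-43.24, 126.21], [12.49, 139.97], [-82, 262], [0, 151.66], [-163.58, 163.58]. Speed limits (degrees/s): [159.86, 159.86, 180, 180, 180, 180].

### API

Orientations are given as a 3x3 rotation matrix whose columns are the frame's x, y, z axes.
In Python, from rig import * gives the robot as it stands.
- The arm moves only by the tool send_rows, never from a script. Its argument "moves" is text: rows parted by semicolons, each of 5 numbers parted by spaces: the finger opening in mm, from 0 to 87, then the shift along the tool's x, y, z in mm, then the turn about the tool's y in degrees. In form: fingers dx dy dz yaw; .... A call has 1 to 20 rows; each row shifts and turns the commanded pose from where the row before left it, along the tool's axes as they then stand; what a row does not reach is not made up. A row lasts 1/12 s, in which the tool goes at most 41.7 mm and 7.16 degrees, less where a joint would pass 70% of its speed; a pose out of reach is approached as far as the arm can. A call is refused whole if a number of a shift passes 41.7 or a number of a turn 7.16, either way. A call with a gripper value outside its range is refused whole. The fingers move at their own pace and stop on an object; the grip force is fixed at half the most. Time passes only in rows, so rows that do not move let the fingers close. It gives the time, the measured TCP pose, the force and the opening at its end, in the units of the state.
- read_state(): the state, without advancing time (a new reading comes with each control period).
- capture(name): name is "scene" or "top" or "wrist"; returns a dict with "image" (420x560x3 uint8, blue, green, red), "z_map" (420x560 float32, m along the optical axis (not along the pixel's ray), 0 where there is no reading), "mtx" (3x3 intrinsics, pixels), "distortion" ([k1, k2, p1, p2, k3] as OpenCV has them; the pictures are not rectified), "origin" and "rotation" of the camera in the world; the wrist camera has in their place "tool_from_camera" (4x4, takes a point from camera to tool coordinates, whose origin is the TCP and whose axes are the tool frame's). Camera axes: x right, y up, looking along -z (the intrinsics and any distortion apply to the point x, -y, -z); pixel columns grow to the right and rows downward; lengths in m; the calibration is good to about 2 mm. A picture is of the moment at which its call begins: read the wrist's pose just before it.
- hand_in(): hands the job in, once; it reports no verdict.
Trained networks look in a picture, given as the dict that the camera call returned (one of the last four; its "shot" number tells which), for a name from the list of things; names that differ only in an ending like _2 or _b are one class to them, and where a whole thing is asked for, a point or a joint stands for the part that bears it (a point fixed in the world has none). Each returns a list of dicts, best first, with "p" (0 to 1); they miss things now and then, are a little off and sometimes report something else, mostly with a low value. They report only what shows in the picture. A call takes as long as a camera call. They do not tell look-alikes from the thing itself.
- search_frame(picture, name): "bbox" ([left, top, right, bottom] in pixels, round what is visible of it).
- masks_of(picture, name): "region" (420x560 bool, what is visible of it) and "bbox" ([left, top, right, bottom] in pixels, round what is visible of it).
- mark_of(picture, name): "pixel" ([row, column] in pixels: a listed point, or the origin of a listed thing).
The state is a dict: "time_s": time; "joint_positions": joint angles; "qvel": joint speeds; "tau": joint torques, N m; "position": TCP position; "tcp_rot": TCP orientation; "force": force on the tool from outside, world axes, zero at the start; "moment": the same for the moment, N m; "opening": opening from 0.0 (shut) to 1.0 (fully open).
Only numpy, scipy, OpenCV 4.12 (cv2) and the standard library are available. Lean on these libraries where they do the work, as an engineer would, in place of code of your own. Each camera call takes 0.05 s, during which the arm holds its last target. There are 200 camera calls.

### The job

Change tools for the next step of cleaning the bone: first lay the green brush, without dropping it, in its rest with the handle lying in both notches and let go of it; then draw the red-handled scraper out of the wooden block and finish while holding it still in the gripper, tipped about 45 degrees like a pen, its steel point downwards and about 3 cm above the middle of the bone in the white tray. Do not touch the bone with the scraper, touch nothing else with it at the end, and leave the bone, the two other hand tools and the jar where they are.

Things in the scene. Friction and masses are not known exactly. Their poses are not given: they have to be found in the camera images.
- brush: Flat brush lying on the table, 60 g or so. Handle: green square bar 170 x 14 x 14 mm along its x axis; beyond its +x end a brass ferrule (20 mm wide) and dark bristles, the tip 133 mm from the origin. Origin: underside of the middle of the handle; z up. It may lie in the rest either way round. Take it by the handle from above
- brush_mid (a point): Centre of the brush's handle (7 mm above its underside)
- rest: Fixed aluminium brush rest. Base plate 110 x 56 x 8 mm, long side along its x; origin: centre of its underside. At x = -40 and +40 mm an upright 12 mm thick (in x), 50 mm high, has a notch at y = 0: flat floor 30 mm above the table and 20 mm wide, cheeks spreading to 35 mm. 68 mm free between the uprights. A seated handle lies along x, underside 30 mm up, middle near the rest's middle
- block: Fixed pale wooden block 190 x 60 mm, 65 mm high, long side along its x; origin: centre of the underside. Three upright 12 mm holes right through it at x = -60, 0 and +60 mm on its centre line, each with a hand tool standing in it, point down
- scraper: Hand tool, about 60 g: plain red round handle 18 mm in diameter, 100 mm long; below it a steel shank 9 mm in diameter, 50 mm long, tapering to a point. Origin: on the axis at the handle's lower end (shoulder); z towards the handle's free end. Stands upright in one of the block's holes (which one varies), shoulder on the block's top, 65 mm above the table; comes free after rising 50 mm
- scraper_tip (a point): The scraper's steel point, 50 mm from the shoulder on its axis
- awl: Bystander: hand tool of the scraper's size, brown wooden handle with a brass end, in another hole of the block. Origin as the scraper's
- chisel: Bystander: hand tool of the scraper's size, blue handle with a black end, in another hole of the block. Origin as the scraper's
- tray: Fixed white specimen tray 160 (x) x 220 (y) x 35 mm high, walls and floor about 4 mm. Origin: centre of the underside
- bone: Brown-yellow bone (small femur), loose, lying in the tray, about 165 mm long along its x, shaft 24 mm thick, ends up to 40 mm high and 65 mm wide; 0.25 kg. Origin: under the middle of the shaft, at the level of the tray's floor; z up
- bone_top (a point): Top of the middle of the bone's shaft, 33 mm above the bone's origin, about 37 mm above the table (the bone's ends stand 7 mm higher)
- jar: Bystander: loose glass jar with a metal lid, 60 mm in diameter, 85 mm high. Origin: centre of the underside
There are look-alikes about, which are no part of the job. Of the things like the brush, leave any that is pink or purple; of the rest the smaller one is meant.

How it is judged:
By the outcome, as a careful person would: the job done as asked, in the order asked, and still so for the second after the job is handed in, while the arm keeps its last pose, push and grip.
It also fails if it takes over 58 s, if anything falls off the work surface, if the arm or the gripper's body presses on something with over 40 N, if the wrist force passes 120 N, or if a joint passes its speed limit or range.

## Working session

There is one attempt and no reset: what is moved stays moved. The work goes in short steps, Python scripts to look and compute and a tool call to move; the robot and the scene stay as the last step left them, time stands still between calls to the robot, and variables do not carry over. Pictures are saved under pics/ and viewed, about 8 in all and at most 12, crops included, and the job is handed in when it is done.

Besides the shell and the picture viewer there is one more tool, called after "Request:" by a JSON object that holds its "op" and its "data", one argument or row to a line. send_rows: Moves the arm, as the interface text tells. Its arguments: {"type":"object","properties":{"moves":{"type":"string"}},"required":["moves"]}

```bash
mkdir -p pics; ls; cat > h.py <<'E'
from rig import *
import numpy as np, cv2
def cam(name):
    s=read_state(); c=capture(name)
    if name=="wrist":
        T=np.eye(4); T[:3,:3]=s["tcp_rot"]; T[:3,3]=s["position"]
        M=T@np.array(c["tool_from_camera"])
    else:
        M=np.eye(4); M[:3,:3]=c["rotation"]; M[:3,3]=c["origin"]
    c["M"]=M; return c
def ray(c,px):   # px: Nx2 (col,row) -> origin, world dirs with unit depth
    p=cv2.undistortPoints(np.float64(px).reshape(-1,1,2),np.array(c["mtx"]),np.array(c["distortion"])).reshape(-1,2)
    d=np.c_[p[:,0],-p[:,1],-np.ones(len(p))]
    return c["M"][:3,3], d@c["M"][:3,:3].T
def at_z(c,px,z):
    o,d=ray(c,px); return o+d*((z-o[2])/d[:,2])[:,None]
def cloud(c,region=None):
    m=c["z_map"]>0
    if region is not None: m&=region
    r,k=np.nonzero(m); o,d=ray(c,np.c_[k,r])
    return o+d*c["z_map"][r,k][:,None], np.c_[k,r]
def proj(c,P):
    P=np.atleast_2d(P); q=(P-c["M"][:3,3])@c["M"][:3,:3]
    q=q*[1,-1,-1]
    return cv2.projectPoints(q,np.zeros(3),np.zeros(3),np.array(c["mtx"]),np.array(c["distortion"]))[0].reshape(-1,2)
E
python3 - <<'E'
from h import *
np.set_printoptions(precision=4,suppress=True)
s=read_state(); print(s)
names=["brush","rest","block","scraper","awl","chisel","tray","bone","jar"]
ims=[]
for n in ["top","scene"]:
    c=cam(n); cv2.imwrite(f"pics/{n}0.png",c["image"]); print(n,c["M"][:3,3],c["mtx"])
    for w in names:
        for d in masks_of(c,w)[:4]:
            if d["p"]<.2: continue
            P,px=cloud(c,d["region"])
            print(w,round(d["p"],2),np.int32(d["bbox"]),len(P),np.median(P,0) if len(P) else "",np.percentile(P[:,2],95) if len(P) else "")
E
```

```text
pics
{'time_s': 0.0, 'joint_positions': array([-86.8888,  30.2769,  82.1561,  -0.0024,  67.6891, -10.2252]), 'qvel': array([-0.1304, -0.0221, -0.0639,  0.0394,  0.0468,  0.0108]), 'tau': array([ -0.0003, -44.004 , -17.6595,   0.0633,   0.0582,  -0.0002]), 'position': array([ 0.1442, -0.6074,  0.2216]), 'tcp_rot': array([[ 0.2307, -0.0002,  0.973 ],
       [-0.973 ,  0.0021,  0.2307],
       [-0.0021, -1.    ,  0.0003]]), 'force': array([0.2885, 0.7791, 0.0273]), 'moment': array([ 0.0178, -0.0176, -0.0264]), 'opening': 1.0009324372316004}
top [0.2945 0.1052 1.1335] [[419.1805   0.     284.2506]
 [  0.     419.1805 206.5565]
 [  0.       0.       1.    ]]
brush 0.73 [275 221 352 237] 499 [0.4321 0.0283 0.0132] 0.017247216012881948
brush 0.69 [215 250 238 365] 902 [0.2407 0.2471 0.017 ] 0.021020179642402437
brush 0.59 [398  60 406 135] 465 [ 0.8071 -0.2534  0.0122] 0.016554575000532656
brush 0.59 [421 198 436 213] 146 [ 0.4673 -0.2571  0.1332] 0.16679147366380795
rest 0.66 [172 196 216 230] 891 [0.4822 0.3423 0.0082] 0.046737631383374945
rest 0.65 [429 176 450 193] 167 [ 0.518  -0.2906 
[... 1485 characters left out ...]
r 0.79 [100 208 119 251] 341 [ 0.5269 -0.2934  0.1219] 0.1647896670360332
awl 0.71 [ 79 225 102 270] 370 [ 0.5772 -0.3262  0.1226] 0.1663576851907071
chisel 0.76 [116 196 131 235] 300 [ 0.4778 -0.2601  0.1227] 0.16452056061170234
tray 0.72 [201 242 314 315] 5167 [ 0.661  -0.0073  0.0072] 0.03558929431982325
tray 0.54 [212 258 287 294] 1292 [ 0.6614 -0.021   0.0356] 0.04375506523584043
tray 0.45 [ 77 222 149 304] 3089 [ 0.5554 -0.2963  0.0539] 0.06690376033563834
bone 0.92 [210 257 289 295] 1242 [ 0.6613 -0.0189  0.0359] 0.043841231761027714
bone 0.28 [202 243 314 315] 5120 [ 0.6618 -0.0072  0.0072] 0.035533770033142995
jar 0.56 [380 221 411 264] 947 [0.6807 0.3155 0.0577] 0.08698750382878158
```

```bash
python3 - <<'E'
import cv2
a=cv2.imread("pics/top0.png");b=cv2.imread("pics/scene0.png")
cv2.imwrite("pics/t1.png",cv2.resize(a,(784,588),interpolation=cv2.INTER_CUBIC))
cv2.imwrite("pics/s1.png",cv2.resize(b,(784,588),interpolation=cv2.INTER_CUBIC))
E
```

```text
(no output)
```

View pics/t1.png

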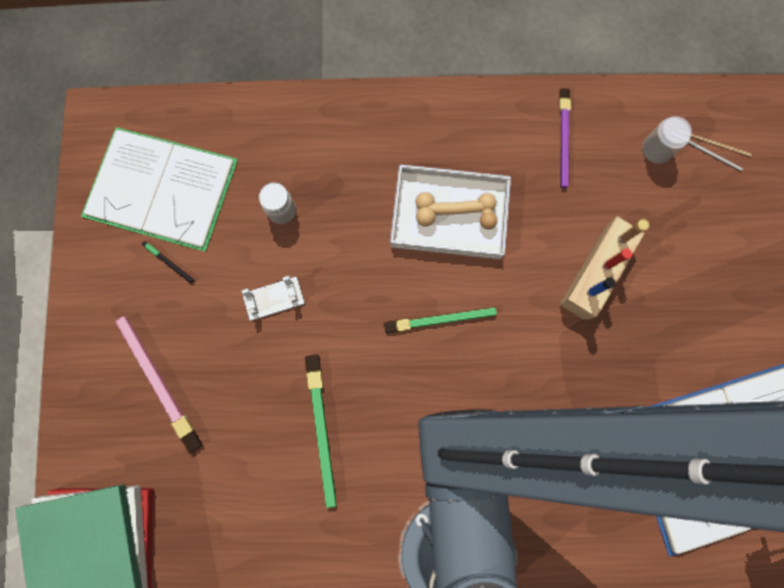

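View pics/s1.png

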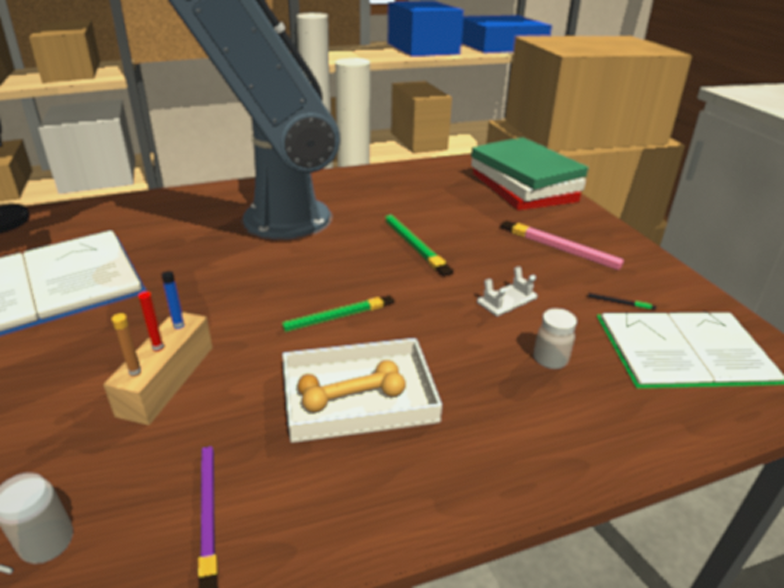

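The top view shows two green brushes. The smaller one is at about px (440,320) of the enlarged picture and lies in front of the tray. The rest is at (272,298), the bone tray at (450,212), and the block at (602,268) with the red scraper in its middle hole. Next I measure the poses.

```bash
python3 - <<'E'
from h import *
np.set_printoptions(precision=4,suppress=True)
s=read_state()
def rect(P):
    c,wh,a=cv2.minAreaRect(np.float32(P[:,:2]*1000)); b=cv2.boxPoints((c,wh,a))
    e=max((b[1]-b[0],b[2]-b[1]),key=np.linalg.norm); print("  centre",np.array(c),"size",np.array(wh),"long axis deg",np.degrees(np.arctan2(e[1],e[0])))
for n in ["top","scene"]:
    c=cam(n); hsv=cv2.cvtColor(c["image"],cv2.COLOR_BGR2HSV)
    P,px=cloud(c); col=hsv[px[:,1],px[:,0]]
    g=(col[:,0]>45)&(col[:,0]<75)&(col[:,1]>120)&(abs(P[:,0]-.43)<.12)&(abs(P[:,1]-.02)<.13)&(P[:,2]<.05)&(P[:,2]>.009)
    print(n,"green",g.sum()); rect(P[g])
    # brush whole
    a=(abs(P[:,0]-.43)<.09)&(abs(P[:,1]-.02)<.17)&(P[:,2]>.008)&(P[:,2]<.03); print("brush all",a.sum()); rect(P[a])
    r=(abs(P[:,0]-.487)<.08)&(abs(P[:,1]-.34)<.08)
    for lo,hi in((.005,.06),(.025,.06)):
        q=P[r&(P[:,2]>lo)&(P[:,2]<hi)]; print("rest",lo,len(q)); rect(q)
    b=(abs(P[:,0]-.515)<.12)&(abs(P[:,1]+.29)<.12)&(P[:,2]>.058)&(P[:,2]<.07)
    print("block top",b.sum()); rect(P[b])
    hh=(abs(P[:,0]-.515)<.1)&(abs(P[:,1]+.29)<.1)&(P[:,2]>.09)&(P[:,2]<.17)
    red=hh&((col[:,0]<8)|(col[:,0]>172))&(col[:,1]>150); print("red",red.sum(),np.median(P[red],0)); 
    for w in ["scraper","bone","bone_top","brush_mid","scraper_tip","brush","rest"]:
        for d in mark_of(c,w)[:2]:
            z={"scraper":.065,"bone":.004,"bone_top":.037,"brush_mid":.007}.get(w,.0)
            print("  mark",w,round(d["p"],2),np.array(d["pixel"]),at_z(c,[d["pixel"][::-1]],z)[0])
    bn=(abs(P[:,0]-.65)<.05)&(abs(P[:,1]+.01)<.095)&(P[:,2]>.012)&(col[:,1]>80)&(col[:,0]>8)&(col[:,0]<30)
    print("bone",bn.sum()); rect(P[bn])
E
```

```text
top green 24
  centre [429.5602  -1.2735] size [  1.5075 147.354 ] long axis deg -83.05611
brush all 463
  centre [434.4383  16.6196] size [ 20.7884 217.4787] long axis deg -82.451416
rest 0.005 792
  centre [502.3142 343.8937] size [150.8313 135.6113] long axis deg 77.51294
rest 0.025 185
  centre [483.0848 340.6597] size [46.8261 92.897 ] long axis deg -73.7581
block top 1200
  centre [ 519.6047 -295.3503] size [ 61.979  191.4181] long axis deg -33.428226
red 98 [ 0.5165 -0.2901  0.153 ]
  mark scraper 0.62 [190.  431.9] [ 0.5183 -0.2927  0.065 ]
  mark bone 0.59 [151.1 322.2] [ 0.6501 -0.0144  0.004 ]
  mark bone_top 0.86 [145.8 325.2] [ 0.6546 -0.0198  0.037 ]
  mark brush_mid 0.94 [264.  106.9] [0.3491 0.5776 0.007 ]
  mark brush_mid 0.9 [106.4 403.3] [ 0.7782 -0.2539  0.007 ]
  mark brush 0.91 [102.8 403.5] [ 0.7923 -0.2576  0.    ]
  mark brush 0.91 [264.2 105.7] [0.3489 0.5838 0.    ]
  mark rest 0.9 [211.5 195. ] [0.4877 0.3415 0.    ]
bone 724
  centre [643.2523 -20.2959] size [156.3521  63.6577] long axis deg 86.85054
scene green 285
  centre [438.1917  -6.1242] size [ 17.
[... 297 characters left out ...]
xis deg -75.60119
block top 1468
  centre [ 520.2495 -293.9439] size [ 63.9062 193.1896] long axis deg -33.957233
red 274 [ 0.5272 -0.2934  0.1351]
  mark scraper 0.7 [247.5 113.2] [ 0.5163 -0.2931  0.065 ]
  mark scraper 0.58 [285.  256.4] [ 0.7227 -0.0295  0.065 ]
  mark bone_top 0.82 [270.  250.9] [ 0.6473 -0.0194  0.037 ]
  mark brush_mid 0.95 [223.7 230.6] [ 0.427  -0.0109  0.007 ]
  mark brush_mid 0.95 [178.6 407.3] [0.358  0.5736 0.007 ]
  mark brush 0.92 [170.8 292.5] [0.1922 0.2507 0.    ]
  mark brush 0.79 [179.5 409.6] [0.3548 0.5859 0.    ]
  mark rest 0.84 [215.6 361.5] [0.4888 0.3393 0.    ]
bone 1211
  centre [656.1624 -20.7605] size [160.2144  64.355 ] long axis deg 85.236275
```

Request:
{"op": "send_rows", "data": {
  "moves": "87 0 0 0 -7;87 0 0 0 -7;87 0 0 0 -7;87 0 0 0 -7;87 0 0 0 -7;87 0 0 0 -7;87 0 0 0 -7;87 0 0 0 -7;87 0 0 0 -7;87 0 0 0 -7;87 0 0 0 -7;87 0 0 0 -7;87 18 0 28 0;87 18 0 28 0;87 18 0 28 0;87 18 0 28 0;87 18 0 28 0;87 18 0 28 0;87 18 0 28 0;87 18 0 28 0"
}}

```text
time_s: 3.47
position: [0.2589, -0.3662, 0.2227]
tcp_rot: [[0.992, 0.0, -0.127], [0.127, -0.001, 0.992], [0.0, -1.0, -0.001]]
force: [1.0, -0.8, -0.4]
opening: 1.0
```

Request:
{"op": "send_rows", "data": {
  "moves": "87 18 0 28 0;87 18 0 28 0;87 18 0 28 0;87 18 0 28 0;87 18 0 28 0;87 18 0 28 0;87 18 0 28 0;87 18 0 28 0;87 18 0 28 0;87 18 0 28 0;87 18 0 28 0;87 18 0 28 0;87 0 0 0 0;87 0 0 0 0;87 0 0 0 0"
}}

```text
time_s: 4.72
position: [0.4295, -0.0068, 0.2225]
tcp_rot: [[0.992, -0.0, -0.129], [0.129, -0.0, 0.992], [-0.0, -1.0, -0.0]]
force: [-0.5, 0.1, 0.1]
opening: 1.004
```

```bash
cat >> h.py <<'E'
def delta(x,y,z,ang):
    "needed move: dx dy dz (mm, present tool axes), yaw deg (tool x to world angle ang)"
    s=read_state(); R=s["tcp_rot"]; d=R.T@(np.array([x,y,z])-s["position"])*1000
    a=np.degrees(np.arctan2(R[1,0],R[0,0])); y=-((ang-a+180)%360-180)
    print("t %.2f pos"%s["time_s"],np.round(s["position"],4),"ang %.2f"%a,"y-axis",np.round(R[:,1],4),"delta",np.round(d,1),"yaw %.2f"%y,"F",np.round(s["force"],1),"open %.3f"%s["opening"])
E
python3 - <<'E'
from h import *
np.set_printoptions(precision=4,suppress=True)
delta(.4376,-.006,.22,7.5)
c=cam("wrist"); cv2.imwrite("pics/w1.png",c["image"])
P,px=cloud(c); print(P.min(0),P.max(0))
hsv=cv2.cvtColor(c["image"],cv2.COLOR_BGR2HSV); col=hsv[px[:,1],px[:,0]]
g=(col[:,0]>45)&(col[:,0]<75)&(col[:,1]>120)&(P[:,2]<.04)&(P[:,2]>.011)&(abs(P[:,0]-.43)<.06)
print(g.sum(),np.percentile(P[g],[2,50,98],0)); 
cc,wh,a=cv2.minAreaRect(np.float32(P[g,:2]*1000));print(cc,wh,a)
for d in mark_of(c,"brush_mid")[:3]: print(d["p"],d["pixel"],at_z(c,[d["pixel"][::-1]],.007))
E
```

```text
t 4.72 pos [ 0.4295 -0.0068  0.2225] ang 7.39 y-axis [-0.0003 -0.0004 -1.    ] delta [ 8.2  2.5 -0.2] yaw -0.11 F [-0.5  0.1  0.1] open 1.004
[ 0.0821 -0.3199 -0.0041] [0.7907 0.2469 0.3436]
1751 [[ 0.4245 -0.086   0.0115]
 [ 0.4376 -0.0003  0.0132]
 [ 0.4516  0.0741  0.0148]]
(438.348876953125, -6.809944152832031) (13.568256378173828, 167.89883422851562) 6.915482044219971
0.93 [190.1, 285.4] [[ 0.4361 -0.0037  0.007 ]]
```

View pics/w1.png

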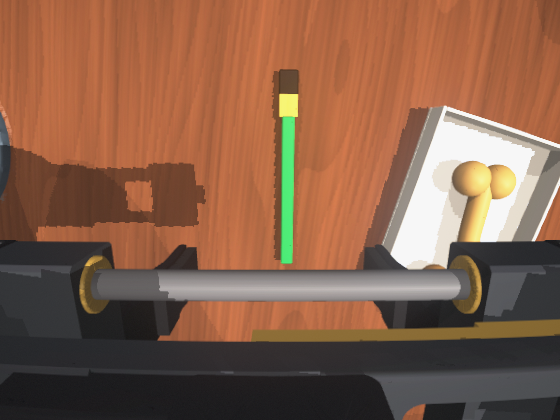

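The wrist view shows the small green brush upright in the picture, handle from row 117 to 262 at column 287, free on both sides. I descend and grasp it.

Request:
{"op": "send_rows", "data": {
  "moves": "87 8.5 0 -0.8 0.4;87 0 28 0 0;87 0 28 0 0;87 0 28 0 0;87 0 28 0 0;87 0 28 0 0;87 0 28 0 0;87 0 28 0 0;87 0 12 0 0;87 0 8 0 0;87 0 3 0 0;87 0 0 0 0;0 0 0 0 0;0 0 0 0 0;0 0 0 0 0;0 0 0 0 0;0 0 0 0 0;0 0 0 0 0;0 0 0 0 0;0 0 0 0 0"
}}

```text
time_s: 6.48
position: [0.4383, -0.0064, 0.0036]
tcp_rot: [[0.993, 0.0, -0.121], [0.121, -0.0, 0.993], [0.0, -1.0, -0.0]]
force: [1.1, -0.7, 0.7]
opening: 0.478
```

Request:
{"op": "send_rows", "data": {
  "moves": "0 0 0 0 0;0 0 0 0 0;0 0 0 0 0;0 0 0 0 0;0 0 0 0 0;0 0 0 0 0;0 0 0 0 0;0 0 -5 0 0;0 0 -10 0 0;0 0 -20 0 0;0 0 -25 0 0;0 0 -25 0 0;0 0 -25 0 0;0 0 0 0 0"
}}

```text
time_s: 7.65
position: [0.4406, -0.0069, 0.1174]
tcp_rot: [[0.993, 0.008, -0.121], [0.121, -0.002, 0.993], [0.008, -1.0, -0.003]]
force: [1.3, 0.1, -1.7]
opening: 0.156
```

```bash
python3 - <<'E'
from h import *
np.set_printoptions(precision=4,suppress=True)
delta(.4865,.341,.15,15)
for n in ["wrist","scene"]:
    c=cam(n); P,px=cloud(c); hsv=cv2.cvtColor(c["image"],cv2.COLOR_BGR2HSV); col=hsv[px[:,1],px[:,0]]
    g=(col[:,0]>45)&(col[:,0]<75)&(col[:,1]>120)&(P[:,2]>.05)&(abs(P[:,0]-.43)<.1)&(abs(P[:,1])<.15)
    print(n,g.sum(),np.percentile(P[g],[1,50,99],0) if g.any() else "")
    if g.any():
        print(np.polyfit(P[g,1],P[g,2],1),np.polyfit(P[g,1],P[g,0],1))
c=cam("top")
P,px=cloud(c); r=(abs(P[:,0]-.487)<.06)&(abs(P[:,1]-.34)<.07)&(P[:,2]>.006)
for a in np.arange(-82,-64,2):
    u=np.array([np.cos(np.radians(a)),np.sin(np.radians(a))]);v=np.array([-u[1],u[0]])
    Q=P[r]; print(a,np.percentile(Q[:,:2]@u,[2,98]),np.percentile(Q[:,:2]@v,[2,98]))
m=cv2.resize(c["image"][180:245,155:235],None,fx=8,fy=8,interpolation=cv2.INTER_CUBIC); cv2.imwrite("pics/rest.png",m[:600,:800])
E
```

```text
t 7.65 pos [ 0.4406 -0.0069  0.1174] ang 6.95 y-axis [ 0.008  -0.0021 -1.    ] delta [ 87.9 -33.  339.7] yaw -8.05 F [ 1.3  0.1 -1.7] open 0.156
wrist 5852 [[ 0.4261 -0.0366  0.1251]
 [ 0.4367  0.0347  0.1269]
 [ 0.4494  0.076   0.1284]]
[-0.0067  0.1273] [-0.1191  0.4404]
scene 375 [[ 0.4291 -0.0879  0.1148]
 [ 0.4453 -0.0189  0.1244]
 [ 0.4574  0.0745  0.1334]]
[0.0036 0.1236] [-0.1202  0.4436]
-82 [-0.3272 -0.3074] [0.5303 0.5429]
-80 [-0.3083 -0.2883] [0.5411 0.5537]
-78 [-0.289  -0.2689] [0.5513 0.5637]
-76 [-0.2693 -0.2492] [0.5607 0.573 ]
-74 [-0.2492 -0.2291] [0.5694 0.5816]
-72 [-0.2289 -0.2088] [0.5774 0.5897]
-70 [-0.2082 -0.1882] [0.5846 0.597 ]
-68 [-0.1873 -0.1675] [0.5912 0.6036]
-66 [-0.1664 -0.1465] [0.597  0.6096]
```

View pics/rest.png

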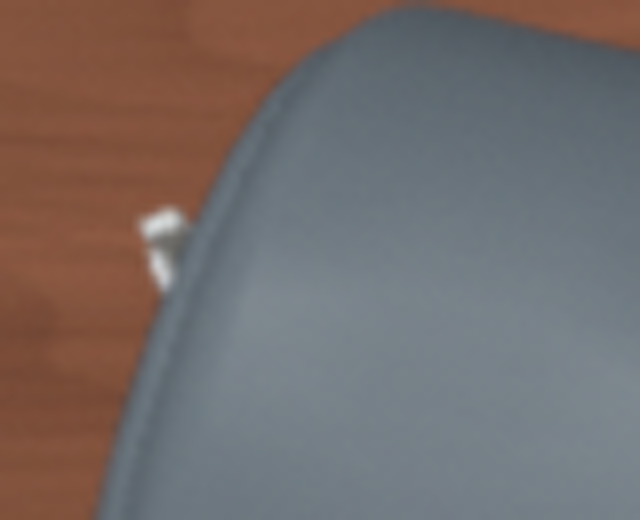

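The arm hides the rest from the top camera in this picture. The brush is held level (slope below 0.01), so I carry it nearer and look with the wrist camera.

Request:
{"op": "send_rows", "data": {
  "moves": "0 3 -10 10 0;0 6 -10 24 -1;0 6 -10 24 -1;0 6 -10 24 -1;0 6 -10 24 -1;0 6 -10 24 -1;0 6 -5 24 -1;0 6 -5 24 -1;0 6 0 18 -1;0 3 0 8 0;0 0 0 0 0;0 0 0 0 0;0 0 0 0 0"
}}

```text
time_s: 8.88
position: [0.4541, 0.2028, 0.1826]
tcp_rot: [[0.966, -0.002, -0.257], [0.257, -0.001, 0.966], [-0.003, -1.0, -0.0]]
force: [-0.9, -0.6, -1.0]
opening: 0.155
```

```bash
python3 - <<'E'
from h import *
np.set_printoptions(precision=4,suppress=True)
delta(.4865,.341,.15,15)
c=cam("wrist"); P,px=cloud(c); img=c["image"]
cv2.imwrite("pics/w2.png",img)
r=(abs(P[:,0]-.487)<.07)&(abs(P[:,1]-.34)<.08)
for lo,hi in((.004,.014),(.04,.06)):
    k=r&(P[:,2]>lo)&(P[:,2]<hi); print(lo,k.sum())
    if k.sum()>5:
        cc,wh,a=cv2.minAreaRect(np.float32(P[k,:2]*1000)); print(cc,wh,a)
k=r&(P[:,2]>.044)&(P[:,2]<.06)
im=np.zeros(img.shape[:2],np.uint8); im[px[k,1],px[k,0]]=255
n,l,st,ce=cv2.connectedComponentsWithStats(im)
lab=l[px[:,1],px[:,0]]
for i in range(1,n):
    if st[i,4]>8: q=P[lab==i]; print(st[i],q.mean(0),q.min(0),q.max(0))
for d in mark_of(c,"rest")[:2]: print(d["p"],d["pixel"],at_z(c,[d["pixel"][::-1]],0))
E
```

```text
t 8.88 pos [0.4541 0.2028 0.1826] ang 14.89 y-axis [-0.0025 -0.001  -1.    ] delta [ 66.9  32.4 125.2] yaw -0.11 F [-0.9 -0.6 -1. ] open 0.155
0.004 5332
(485.0499267578125, 340.8995056152344) (56.213741302490234, 110.31565856933594) 16.058753967285156
0.04 730
(484.89208984375, 341.45672607421875) (47.09952926635742, 92.0225601196289) 16.461076736450195
[330   0  10  19 155] [0.4546 0.3735 0.0488] [0.4499 0.3675 0.0441] [0.4594 0.3805 0.0516]
[375   0  13  18 186] [0.4917 0.3847 0.0484] [0.4866 0.3781 0.044 ] [0.4967 0.3916 0.0517]
[330 103   9  15 128] [0.4769 0.2973 0.0487] [0.4722 0.2909 0.0441] [0.4825 0.3041 0.0513]
[373 103  12  14 136] [0.514  0.308  0.0483] [0.5091 0.3022 0.044 ] [0.5194 0.3141 0.0515]
0.67 [74.8, 347.5] [[0.4867 0.3374 0.    ]]
```

View pics/w2.png

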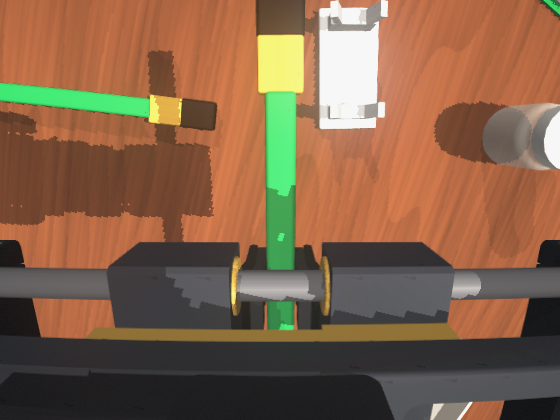

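Request:
{"op": "send_rows", "data": {
  "moves": "0 0 0 0 -1.4;0 4.3 0 7.7 0;0 8.5 0 15.5 0;0 8.5 0 15.5 0;0 8.5 0 15.5 0;0 8.5 0 15.5 0;0 8.5 0 15.5 0;0 8.5 0 15.5 0;0 8.5 0 15.5 0;0 4.3 0 7.7 0;0 0 20 0 0;0 0 20 0 0;0 0 20 0 0;0 0 20 0 0;0 0 20 0 0;0 0 12 0 0;0 0 8 0 0;0 0 0 0 0;0 0 0 0 0"
}}

```text
time_s: 10.57
position: [0.4855, 0.342, 0.0637]
tcp_rot: [[0.96, 0.0, -0.281], [0.281, 0.0, 0.96], [0.0, -1.0, 0.0]]
force: [0.9, 0.1, -0.8]
opening: 0.156
```

```bash
python3 - <<'E'
from h import *
np.set_printoptions(precision=4,suppress=True)
delta(.4846,.341,.036,16.3)
c=cam("wrist"); P,px=cloud(c); img=c["image"]
s=read_state(); R=s["tcp_rot"]; Q=(P-s["position"])@R*1000
hsv=cv2.cvtColor(img,cv2.COLOR_BGR2HSV); col=hsv[px[:,1],px[:,0]]
g=(col[:,0]>45)&(col[:,0]<75)&(col[:,1]>120)&(abs(Q[:,0])<30)&(Q[:,1]<0)&(Q[:,1]>-20)&(Q[:,2]<90)
for z in (15,30,45,60,75):
    k=g&(abs(Q[:,2]-z)<5); 
    if k.any(): print("handle z",z,np.percentile(Q[k,0],[3,97]),np.median(Q[k,1]))
w=(col[:,1]<60)&(P[:,2]>.043)&(P[:,2]<.053)&(abs(Q[:,0])<40)&(abs(Q[:,2])<60)
for sgn in(-1,1):
    k=w&(Q[:,0]*sgn>5)&(Q[:,2]>20); print("posts far",k.sum(),np.percentile(Q[k],[3,50,97],0) if k.any() else "")
cv2.imwrite("pics/w3.png",img)
E
```

```text
t 10.57 pos [0.4855 0.342  0.0637] ang 16.33 y-axis [ 0.0001  0.0001 -1.    ] delta [-1.2 27.7 -0.7] yaw 0.03 F [ 0.9  0.1 -0.8] open 0.156
handle z 15 [-5.969   5.5821] -9.054518321467281
handle z 30 [-5.8332  5.3984] -9.076703170513824
handle z 45 [-6.1286  6.219 ] -8.960149512102621
handle z 60 [-5.9465  6.6004] -8.975037101228443
handle z 75 [-6.1088  6.8199] -8.991644054190857
posts far 371 [[-24.4172  13.8577  33.8067]
 [-20.3284  15.598   39.6231]
 [-16.7462  20.531   45.3584]]
posts far 368 [[13.8489 13.7266 33.7318]
 [17.2919 15.6696 39.783 ]
 [21.3959 20.9256 45.3242]]
```

View pics/w3.png

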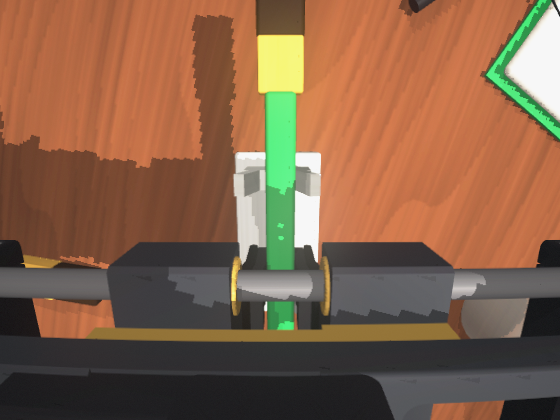

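The handle sits centred over the rest between both posts. It is about 1.5 mm off along the jaw axis, so I correct that and lower.

Request:
{"op": "send_rows", "data": {
  "moves": "0 -1.5 0 0 0;0 0 8 0 0;0 0 8 0 0;0 0 6 0 0;0 0 4 0 0;0 0 2 0 0;0 0 1 0 0;0 0 0 0 0;0 0 0 0 0"
}}

```text
time_s: 11.37
position: [0.4839, 0.3416, 0.0346]
tcp_rot: [[0.96, 0.0, -0.281], [0.281, 0.0, 0.96], [0.0, -1.0, 0.0]]
force: [-0.4, 0.8, -0.7]
opening: 0.159
```

Request:
{"op": "send_rows", "data": {
  "moves": "0 0 0.6 0 0;0 0 0.5 0 0;0 0 0 0 0;0 0 0 0 0"
}}

```text
time_s: 11.7
position: [0.4838, 0.3416, 0.0336]
tcp_rot: [[0.96, 0.0, -0.281], [0.281, 0.0, 0.96], [0.0, -1.0, 0.0]]
force: [0.5, -0.6, -1.0]
opening: 0.154
```

Request:
{"op": "send_rows", "data": {
  "moves": "18 0 0 0 0;18 0 0 0 0;24 0 0 0 0;30 0 0 0 0;40 0 0 0 0;50 0 0 0 0;50 0 0 0 0;50 0 0 0 0;50 0 -5 0 0;50 0 -10 0 0;50 0 -20 0 0;50 0 -20 0 0;50 0 -30 0 0;50 0 -30 0 0;50 0 -35 0 0;50 0 -35 0 0;50 0 0 0 0;50 0 0 0 0"
}}

```text
time_s: 13.2
position: [0.4852, 0.3423, 0.2221]
tcp_rot: [[0.96, 0.007, -0.281], [0.281, 0.003, 0.96], [0.007, -1.0, 0.001]]
force: [0.8, -0.5, -1.4]
opening: 0.577
```

```bash
python3 - <<'E'
from h import *
np.set_printoptions(precision=4,suppress=True)
delta(.5177,-.293,.22,-33.7)
for n in ("wrist","scene"):
    c=cam(n); P,px=cloud(c); hsv=cv2.cvtColor(c["image"],cv2.COLOR_BGR2HSV); col=hsv[px[:,1],px[:,0]]
    g=(col[:,0]>45)&(col[:,0]<75)&(col[:,1]>120)&(abs(P[:,0]-.485)<.12)&(abs(P[:,1]-.341)<.1)&(P[:,2]>.02)&(P[:,2]<.1)
    t=g&(P[:,2]>.038)
    print(n,g.sum(),np.percentile(P[g],[2,50,98],0),np.polyfit(P[t,1],P[t,2],1),np.polyfit(P[t,1],P[t,0],1)); print(cv2.minAreaRect(np.float32(P[g,:2]*1000)))
    cv2.imwrite(f"pics/{n}4.png",c["image"])
m=cv2.imread("pics/scene4.png")[140:280,300:480]; cv2.imwrite("pics/s4.png",cv2.resize(m,None,fx=4,fy=4,interpolation=cv2.INTER_CUBIC))
E
```

```text
t 13.20 pos [0.4852 0.3423 0.2221] ang 16.35 y-axis [ 0.0065  0.003  -1.    ] delta [-147.7    0.4 -618.7] yaw 50.05 F [ 0.8 -0.5 -1.4] open 0.577
wrist 1941 [[0.4592 0.2693 0.0415]
 [0.4819 0.3521 0.0432]
 [0.5081 0.42   0.0448]] [-0.0002  0.0433] [-0.2906  0.584 ]
((483.980224609375, 343.97979736328125), (13.103730201721191, 163.11404418945312), 16.009357452392578)
scene 247 [[0.4631 0.2617 0.0342]
 [0.4901 0.3331 0.0434]
 [0.512  0.4204 0.0472]] [-0.0087  0.0466] [-0.294   0.5872]
((485.94293212890625, 342.43499755859375), (17.18711280822754, 172.08985900878906), 16.12043571472168)
```

View pics/s4.png

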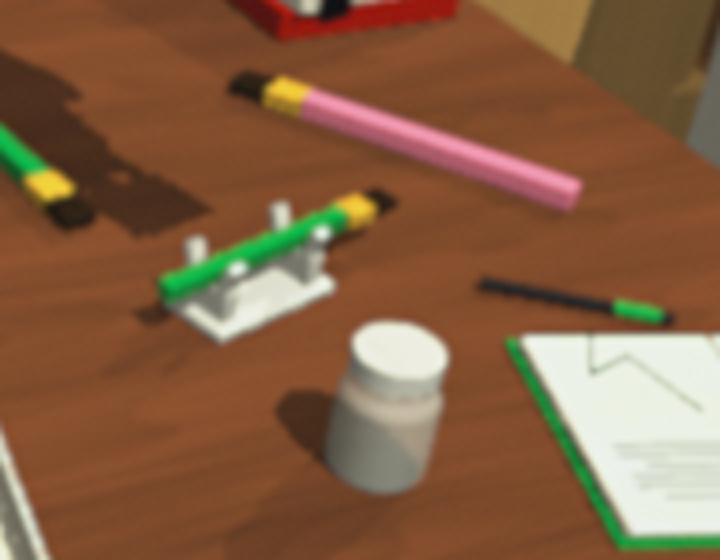

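The brush lies level in both notches: handle top at 43–44 mm, about 44 expected. It is released. Now I go to the block and stop about 80 mm short to look.

Request:
{"op": "send_rows", "data": {
  "moves": "40 0 0 0 7.1;40 0 0 0 7.1;40 0 0 0 7.1;40 0 0 0 7.1;40 0 0 0 7.1;40 0 0 0 7.1;40 0 0 0 7.1;40 9 0 -15 0;40 18.5 0 -29 0;40 18.5 0 -29 0;40 18.5 0 -29 0;40 18.5 0 -29 0;40 18.5 0 -29 0;40 18.5 0 -29 0;40 18.5 0 -29 0;40 18.5 0 -29 0;40 18.5 0 -29 0;40 18.5 0 -29 0;40 18.5 0 -29 0;40 18.5 0 -29 0"
}}

```text
time_s: 14.97
position: [0.4754, -0.0898, 0.2168]
tcp_rot: [[0.835, -0.004, 0.55], [-0.55, 0.002, 0.835], [-0.004, -1.0, -0.001]]
force: [-0.1, 0.2, -0.7]
opening: 0.459
```

Request:
{"op": "send_rows", "data": {
  "moves": "40 18.5 0 -29 0;40 18.5 0 -29 0;40 18.5 0 -29 0;40 18.5 0 -29 0;40 18.5 0 -29 0;40 18.5 0 -29 0;40 18.5 0 -29 0;40 10 0 -15 0;40 0 0 0 0;40 0 0 0 0;40 0 0 0 0"
}}

```text
time_s: 15.88
position: [0.4727, -0.3456, 0.2168]
tcp_rot: [[0.835, -0.003, 0.55], [-0.55, 0.004, 0.835], [-0.004, -1.0, 0.002]]
force: [-1.3, 0.4, -0.5]
opening: 0.459
```

```bash
python3 - <<'E'
from h import *
np.set_printoptions(precision=4,suppress=True)
delta(.5177,-.293,.22,-33.7)
c=cam("wrist"); P,px=cloud(c); hsv=cv2.cvtColor(c["image"],cv2.COLOR_BGR2HSV); col=hsv[px[:,1],px[:,0]]
cv2.imwrite("pics/w5.png",c["image"])
w=(abs(P[:,0]-.52)<.12)&(abs(P[:,1]+.293)<.12)
b=w&(P[:,2]>.06)&(P[:,2]<.07); print("block",cv2.minAreaRect(np.float32(P[b,:2]*1000)))
t=w&(P[:,2]>.159)&(P[:,2]<.171)
im=np.zeros(c["z_map"].shape,np.uint8); im[px[t,1],px[t,0]]=255
n,l,st,ce=cv2.connectedComponentsWithStats(im); lab=l[px[:,1],px[:,0]]
for i in range(1,n):
    if st[i,4]>30:
        q=P[lab==i]; print(st[i],"enclosing",cv2.minEnclosingCircle(np.float32(q[:,:2]*1000)),q[:,2].max(),np.median(col[lab==i],0))
for d in mark_of(c,"scraper")[:2]: print(d["p"],d["pixel"],at_z(c,[d["pixel"][::-1]],.065))
E
```

```text
t 15.88 pos [ 0.4727 -0.3456  0.2168] ang -33.36 y-axis [-0.0029  0.0038 -1.    ] delta [ 8.6 -3.1 68.7] yaw 0.34 F [-1.3  0.4 -0.5] open 0.459
block ((521.8699340820312, -295.5160217285156), (60.720699310302734, 190.98379516601562), 55.80269241333008)
[191 115  31  31 717] enclosing ((471.8808288574219, -262.448974609375), 9.359938621520996) 0.16666020500743373 [ 10.  82. 100.]
[287 117  29  29 618] enclosing ((521.7228393554688, -295.9776306152344), 8.884675979614258) 0.1665550824928019 [  6. 197. 247.]
[380 118  31  30 731] enclosing ((571.2715454101562, -329.1059875488281), 9.50118350982666) 0.16699580467359348 [ 30. 132. 247.]
0.85 [130.4, 294.0] [[ 0.5216 -0.2946  0.065 ]]
```

View pics/w5.png

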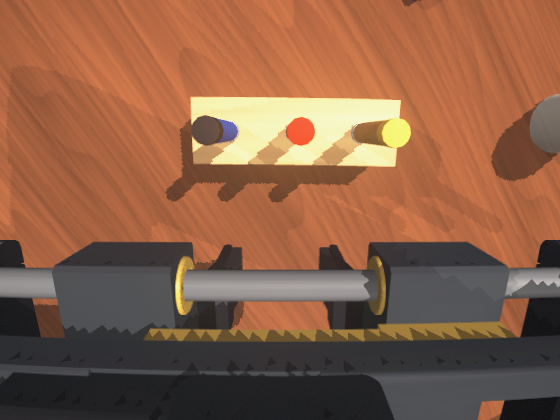

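The wrist view shows the red scraper in the middle hole (px 300,131), chisel to the left, awl to the right. I centre on it, descend with the jaws 40 mm open along the row, then close.

Request:
{"op": "send_rows", "data": {
  "moves": "40 0 0 0 0.5;40 2.6 0 13.7 0;40 2.6 0 13.7 0;40 2.6 0 13.7 0;40 2.6 0 13.7 0;40 2.6 0 13.7 0;40 0 0 0 0;40 0 15 0 0;40 0 20 0 0;40 0 20 0 0;40 0 20 0 0;40 0 20 0 0;40 0 11 0 0;40 0 5 0 0;40 0 0 0 0;40 0 0 0 0"
}}

```text
time_s: 17.32
position: [0.5231, -0.2982, 0.1079]
tcp_rot: [[0.83, 0.001, 0.557], [-0.557, -0.001, 0.83], [0.001, -1.0, -0.0]]
force: [0.5, -0.4, -0.9]
opening: 0.457
```

```bash
python3 - <<'E'
from h import *
delta(.5217,-.2958,.105,-33.86)
E
```

```text
t 17.32 pos [ 0.5231 -0.2982  0.1079] ang -33.86 y-axis [ 7.e-04 -7.e-04 -1.e+00] delta [-2.5  2.9  1.2] yaw 0.00 F [ 0.5 -0.4 -0.9] open 0.457
```

Request:
{"op": "send_rows", "data": {
  "moves": "40 -2.5 2.5 1.2 0;40 0 0 0 0;0 0 0 0 0;0 0 0 0 0;0 0 0 0 0;0 0 0 0 0;0 0 0 0 0;0 0 0 0 0;0 0 0 0 0;0 0 0 0 0;0 0 0 0 0;0 0 0 0 0"
}}

```text
time_s: 18.32
position: [0.5214, -0.2956, 0.1051]
tcp_rot: [[0.83, 0.0, 0.557], [-0.557, -0.0, 0.83], [0.0, -1.0, -0.0]]
force: [-0.7, -0.2, 3.1]
opening: 0.201
```

```bash
python3 - <<'E'
from h import *
delta(.5217,-.2958,.105,-33.86)
E
```

```text
t 18.32 pos [ 0.5214 -0.2956  0.1051] ang -33.86 y-axis [ 3.e-04 -3.e-04 -1.e+00] delta [ 0.4  0.1 -0. ] yaw -0.00 F [-0.7 -0.2  3.1] open 0.201
```

Gripped (17.5 mm). The tool can only point down, so I will tip the scraper inside the grip. I lift it until about 25 mm of the point is left in the hole, then draw it sideways against the hole's edge so it pivots between the pads.

Request:
{"op": "send_rows", "data": {
  "moves": "0 0 -5 0 0;0 0 -7 0 0;0 0 -7 0 0;0 0 -6 0 0;0 0 0 0 0;0 0 0.4 -4.5 0;0 0 0.3 -4.5 0;0 0 0.3 -5 0;0 0 0.3 -5 0;0 0 0 0 0"
}}

```text
time_s: 19.15
position: [0.511, -0.3106, 0.1288]
tcp_rot: [[0.829, 0.002, 0.559], [-0.559, 0.002, 0.829], [-0.0, -1.0, 0.003]]
force: [2.7, 3.6, 2.5]
opening: 0.206
```

```bash
cat >> h.py <<'E'
def scraper(names=("wrist","scene"),save=None):
    s=read_state(); R=s["tcp_rot"]; delta(*s["position"],-33.86)
    for n in names:
        c=cam(n); P,px=cloud(c); col=cv2.cvtColor(c["image"],cv2.COLOR_BGR2HSV)[px[:,1],px[:,0]]
        Q=(P-s["position"])@R*1000; Q[:,1]+=19
        k=((col[:,0]<8)|(col[:,0]>172))&(col[:,1]>190)&(abs(Q[:,0])<16)&(abs(Q[:,1])<90)&(abs(Q[:,2])<100)
        if k.sum()>20:
            q=Q[k]; v=np.linalg.svd(q-q.mean(0),full_matrices=False)[2][0]; v*=-np.sign(v[1])
            print(n,k.sum(),"axis(tool)",np.round(v,3),"tilt %.1f"%np.degrees(np.arctan2(abs(v[2]),abs(v[1]))),"extent",np.round(np.percentile(q,[1,99],0),1).tolist())
        if save: cv2.imwrite(f"pics/{save}_{n}.png",c["image"])
E
python3 - <<'E'
from h import *
scraper(save="p1")
E
```

```text
t 19.15 pos [ 0.511  -0.3106  0.1288] ang -33.96 y-axis [ 0.0015  0.0023 -1.    ] delta [0. 0. 0.] yaw -0.10 F [2.7 3.6 2.5] open 0.206
wrist 1147 axis(tool) [-0.015 -0.985 -0.169] tilt 9.7 extent [[-5.6, -41.6, 1.6], [8.5, 44.9, 18.3]]
scene 182 axis(tool) [-0.051 -0.994 -0.092] tilt 5.3 extent [[-5.4, -25.0, 6.3], [7.8, 44.2, 19.4]]
```

It pivots: tilt about 10° with a push of only about 5 N. I continue along the arc.

Request:
{"op": "send_rows", "data": {
  "moves": "0 0 0.3 -5 0;0 0 0.3 -5 0;0 0 0.3 -5 0;0 0 0.4 -5 0;0 0 0.4 -5 0;0 0 0.5 -6 0;0 0 0 0 0"
}}

```text
time_s: 19.83
position: [0.4928, -0.3369, 0.1258]
tcp_rot: [[0.83, -0.001, 0.557], [-0.557, 0.001, 0.83], [-0.002, -1.0, 0.0]]
force: [1.7, 1.8, 1.1]
opening: 0.195
```

```bash
python3 - <<'E'
from h import *
scraper()
E
```

```text
t 19.83 pos [ 0.4928 -0.3369  0.1258] ang -33.88 y-axis [-0.0012  0.0012 -1.    ] delta [0. 0. 0.] yaw -0.02 F [1.7 1.8 1.1] open 0.195
wrist 2510 axis(tool) [-0.004 -0.9   -0.435] tilt 25.8 extent [[-6.3, -36.5, -1.8], [9.2, 39.9, 36.7]]
scene 237 axis(tool) [-0.031 -0.917 -0.397] tilt 23.4 extent [[-8.0, -23.9, 7.7], [8.3, 38.2, 35.7]]
```

Request:
{"op": "send_rows", "data": {
  "moves": "0 0 1.3 -4 0;0 0 1.5 -4 0;0 0 1.6 -4 0;0 0 1.8 -4 0;0 0 2 -3.3 0;0 0 2.3 -3.3 0;0 0 2.5 -3.3 0;0 0 0 0 0"
}}

```text
time_s: 20.6
position: [0.4784, -0.3592, 0.113]
tcp_rot: [[0.83, -0.001, 0.558], [-0.558, -0.0, 0.83], [-0.001, -1.0, -0.0]]
force: [0.9, 2.5, -0.1]
opening: 0.194
```

```bash
python3 - <<'E'
from h import *
scraper(save="p3")
E
```

```text
t 20.60 pos [ 0.4784 -0.3592  0.113 ] ang -33.89 y-axis [-7.e-04 -1.e-04 -1.e+00] delta [0. 0. 0.] yaw -0.03 F [ 0.9  2.5 -0.1] open 0.194
wrist 4390 axis(tool) [ 0.003 -0.762 -0.647] tilt 40.3 extent [[-7.3, -33.4, -3.4], [9.1, 33.8, 54.9]]
scene 200 axis(tool) [ 0.019 -0.762 -0.648] tilt 40.4 extent [[-8.2, -25.3, 7.0], [7.8, 32.2, 50.1]]
```

View pics/p3_wrist.png

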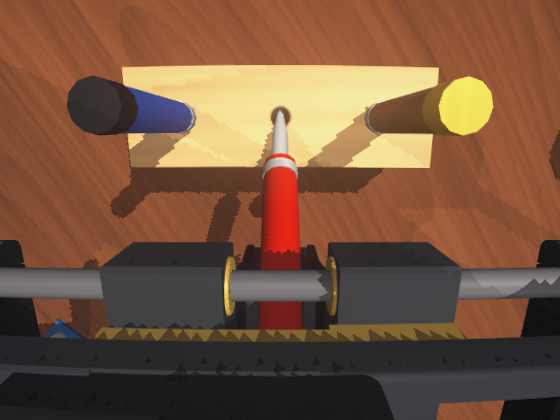

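The wrist view shows the scraper leaning back, its point still at the hole's mouth (px 281,115) and clear of the neighbours. I measure the tilt more cleanly from the ridge line only.

```bash
cat >> h.py <<'E'
def ridge():
    s=read_state(); R=s["tcp_rot"]; c=cam("wrist"); P,px=cloud(c)
    col=cv2.cvtColor(c["image"],cv2.COLOR_BGR2HSV)[px[:,1],px[:,0]]
    Q=(P-s["position"])@R*1000; Q[:,1]+=19
    red=((col[:,0]<8)|(col[:,0]>172))&(col[:,1]>190)
    k=red&(abs(Q[:,0]-.5)<2.5)&(Q[:,2]>10)&(Q[:,2]<70)&(abs(Q[:,1])<70); q=Q[k]
    m,b=np.polyfit(q[:,2],q[:,1],1); r=abs(q[:,1]-m*q[:,2]-b)<1.5; m,b=np.polyfit(q[r,2],q[r,1],1)
    th=np.degrees(np.arctan2(1,m)); end=q[r][np.argmax(q[r,2])]
    off=b*np.sin(np.radians(th))   # signed distance of ridge line from grasp point, radius 9 expected
    print("tilt %.1f"%th,"n",r.sum(),"ridge dist",round(off,1),"shoulder end",np.round(end,1),"dist along",round(end[1]*np.cos(np.radians(th))+end[2]*np.sin(np.radians(th)),1))
    # steel: grey points ahead of it near the axis plane
    k=(~red)&(abs(Q[:,0]-.5)<6)&(Q[:,2]>end[2])&(Q[:,2]<115); w=Q[k]
    a=w[:,1]*np.cos(np.radians(th))+w[:,2]*np.sin(np.radians(th)); d=w[:,1]*np.sin(np.radians(th))-w[:,2]*np.cos(np.radians(th))
    j=abs(d)<9
    for lo in range(55,125,6):
        g=j&(a>=lo)&(a<lo+6)
        if g.sum()>2: print("  along",lo,g.sum(),"d med",round(np.median(d[g]),1),"x",np.round(np.percentile(w[g,0],[5,95]),1))
    return th
E
python3 - <<'E'
from h import *
ridge()
E
```

```text
tilt 40.5 n 1049 ridge dist -20.0 shoulder end [ 0.1 33.8 56. ] dist along 62.1
  along 85 26 d med -0.4 x [-4.9  6.2]
  along 91 63 d med -5.4 x [-5.4  6.2]
  along 97 7 d med -8.6 x [-4.9  5.4]
  along 109 9 d med -4.8 x [-5.3  6.2]
  along 115 14 d med -6.1 x [-4.9  5.5]
  along 121 11 d med -0.8 x [-4.9  5.8]
```

The tilt is about 40.5°. The handle has crept about 11 mm forward in the pads, so one small further push should bring it close to 45°. Then I will withdraw along the axis.

Request:
{"op": "send_rows", "data": {
  "moves": "0 0 1.4 -2.7 0;0 0 1.4 -2.7 0;0 0 1.5 -2.6 0;0 0 0 0 0;0 0 0 0 0"
}}

```text
time_s: 21.17
position: [0.4743, -0.3661, 0.1094]
tcp_rot: [[0.83, -0.0, 0.557], [-0.557, -0.001, 0.83], [0.001, -1.0, -0.001]]
force: [-0.3, 1.3, 0.2]
opening: 0.194
```

```bash
python3 - <<'E'
from h import *
delta(.4784,-.3592,.113,-33.86)
ridge()
E
```

```text
t 21.17 pos [ 0.4743 -0.3661  0.1094] ang -33.87 y-axis [-1.0e-04 -1.3e-03 -1.0e+00] delta [-0.4 -3.7  8. ] yaw -0.01 F [-0.3  1.3  0.2] open 0.194
tilt 45.0 n 1160 ridge dist -21.3 shoulder end [ 0.7 29.  60.3] dist along 63.2
  along 85 30 d med 1.1 x [-5.4  6.1]
  along 91 58 d med -3.4 x [-5.4  6.1]
  along 97 35 d med -7.9 x [-5.3  6.1]
  along 109 4 d med -8.3 x [5.7 6.3]
  along 115 15 d med -7.3 x [-5.1  5.8]
  along 121 22 d med -2.1 x [-5.2  6. ]
```

The tilt is now 45.0°. I draw it out along its axis and lift.

Request:
{"op": "send_rows", "data": {
  "moves": "0 0 -2 -2 0;0 0 -4 -4 0;0 0 -4 -4 0;0 0 -5 -5 0;0 0 -8 -5 0;0 0 -12 -3 0;0 0 -15 0 0;0 0 -20 0 0;0 0 -20 0 0;0 0 -20 0 0;0 0 -15 0 0;0 0 -8 0 0;0 0 0 0 0;0 0 0 0 0"
}}

```text
time_s: 22.38
position: [0.4614, -0.3845, 0.2424]
tcp_rot: [[0.83, 0.0, 0.557], [-0.557, -0.001, 0.83], [0.001, -1.0, -0.001]]
force: [-0.2, -0.1, -0.2]
opening: 0.194
```

```bash
python3 - <<'E'
from h import *
np.set_printoptions(precision=4,suppress=True)
delta(.4784,-.3592,.113,-33.86)
ridge()
s=read_state(); c=cam("wrist")
for d in mark_of(c,"scraper_tip")[:2]:
    o,r=ray(c,[d["pixel"][::-1]]); o=s["tcp_rot"].T@(o-s["position"])*1000; r=s["tcp_rot"].T@r[0]
    for z in(80,88,96): print(d["p"],d["pixel"],"tool at z",z,o+r*(z-o[2])/r[2])
cv2.imwrite("pics/w7.png",c["image"])
c=cam("top"); P,px=cloud(c); col=cv2.cvtColor(c["image"],cv2.COLOR_BGR2HSV)[px[:,1],px[:,0]]
for w in("awl","chisel"): print(w,[(round(d["p"],2),np.round(at_z(c,[d["pixel"][::-1]],.065)[0],3)) for d in mark_of(c,w)[:1]])
bn=(abs(P[:,0]-.65)<.06)&(abs(P[:,1]+.02)<.095)&(P[:,2]>.012)&(col[:,1]>80)&(col[:,0]>8)&(col[:,0]<30)
print("bone",cv2.minAreaRect(np.float32(P[bn,:2]*1000)),[(round(d["p"],2),at_z(c,[d["pixel"][::-1]],.037)) for d in mark_of(c,"bone_top")[:1]])
E
```

```text
t 22.38 pos [ 0.4614 -0.3845  0.2424] ang -33.88 y-axis [ 0.0002 -0.0007 -1.    ] delta [ -0.1 129.4  30.6] yaw -0.02 F [-0.2 -0.1 -0.2] open 0.194
tilt 42.3 n 1095 ridge dist -20.4 shoulder end [ 0.7 33.3 58. ] dist along 63.7
0.93 [103.9, 280.0] tool at z 80 [ 0.6614 -5.2475 80.    ]
0.93 [103.9, 280.0] tool at z 88 [ 0.663  95.0362 88.    ]
0.93 [103.9, 280.0] tool at z 96 [  0.6645 195.3199  96.    ]
awl [(0.71, array([ 0.576, -0.323,  0.065]))]
chisel [(0.55, array([ 0.648, -0.023,  0.065]))]
bone ((642.7186889648438, -20.415794372558594), (156.37489318847656, 64.24211883544922), 87.58086395263672) [(0.85, array([[ 0.6589, -0.0175,  0.037 ]]))]
```

View pics/w7.png

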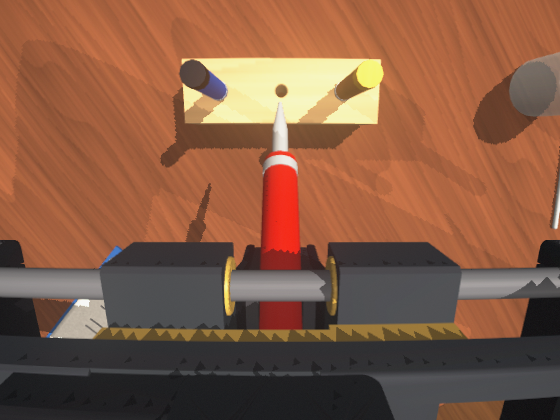

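The scraper is free, in the grip at about 42°, and the neighbours stand undisturbed. The tip lies at tool (0.7, 57, 85) mm, where geometry and the network agree. I raise it, carry it over the bone, stay high and look.

Request:
{"op": "send_rows", "data": {
  "moves": "0 0 -8 0 0;0 0 -14 0 0;0 0 -8 0 0;0 -1.1 0 8 0;0 -2.2 0 16 0;0 -3.3 0 24 0;0 -3.3 0 24 0;0 -3.3 0 24 0;0 -3.3 0 24 0;0 -3.3 0 24 0;0 -3.3 0 24 0;0 -3.3 0 24 0;0 -3.3 0 24 0;0 -3.3 0 24 0;0 -3.3 0 24 0;0 -3.3 0 20 0;0 -3.3 0 14 0;0 -2 0 10 0;0 0 0 0 0;0 0 0 0 0"
}}

```text
time_s: 24.4
position: [0.5959, -0.1034, 0.272]
tcp_rot: [[0.831, -0.001, 0.556], [-0.556, -0.001, 0.831], [-0.0, -1.0, -0.001]]
force: [-0.8, -0.6, -0.6]
opening: 0.194
```

```bash
cat >> h.py <<'E'
def over(fn):
    s=read_state(); R=s["tcp_rot"]; th=ridge(); c=cam("wrist"); P,px=cloud(c)
    col=cv2.cvtColor(c["image"],cv2.COLOR_BGR2HSV)[px[:,1],px[:,0]]
    bn=(abs(P[:,0]-.65)<.07)&(abs(P[:,1]+.02)<.1)&(P[:,2]>.012)&(P[:,2]<.055)&(col[:,1]>80)&(col[:,0]>8)&(col[:,0]<30)
    print("bone",bn.sum(),cv2.minAreaRect(np.float32(P[bn,:2]*1000)))
    u=np.array([np.cos(np.radians(86.5)),np.sin(np.radians(86.5))])
    sh=bn&(abs((P[:,:2]-[.65,-.02])@u)<.015); 
    if sh.sum(): print("shaft",np.round(np.percentile(P[sh],[3,50,97],0),4).tolist())
    for n in ("bone_top","scraper_tip"):
        for d in mark_of(c,n)[:1]:
            print(n,round(d["p"],2),d["pixel"],"at z .037",np.round(at_z(c,[d["pixel"][::-1]],.037),4))
            if n=="scraper_tip":
                o,r=ray(c,[d["pixel"][::-1]]); o=R.T@(o-s["position"])*1000; r=R.T@r[0]; print("  tool at z 80..90",[np.round(o+r*(z-o[2])/r[2],1).tolist() for z in (80,85,90)])
    cv2.imwrite(fn,c["image"]); 
E
python3 - <<'E'
from h import *
np.set_printoptions(precision=4,suppress=True)
delta(.6047,-.09,.124,-33.86)
over("pics/w8.png")
c=cam("scene"); print([(round(d["p"],2),np.array(d["pixel"]),at_z(c,[d["pixel"][::-1]],.037)) for d in mark_of(c,"bone_top")[:1]])
E
```

```text
t 24.40 pos [ 0.5959 -0.1034  0.272 ] ang -33.81 y-axis [-0.0005 -0.0006 -1.    ] delta [ -0.1 148.   16.1] yaw 0.05 F [-0.8 -0.6 -0.6] open 0.194
tilt 42.2 n 1077 ridge dist -20.3 shoulder end [ 1.7 32.1 57.6] dist along 62.5
bone 4247 ((654.1253662109375, -21.256446838378906), (67.01578521728516, 158.3883056640625), 1.1001893281936646)
shaft [[0.6424, -0.0344, 0.029], [0.6548, -0.0176, 0.0347], [0.6637, -0.0059, 0.0374]]
bone_top 0.84 [102.4, 283.1] at z .037 [[ 0.6553 -0.0228  0.037 ]]
scraper_tip 0.88 [107.6, 281.1] at z .037 [[ 0.6502 -0.0263  0.037 ]]
  tool at z 80..90 [[1.6, 26.4, 80.0], [1.8, 98.3, 85.0], [2.1, 170.3, 90.0]]
[(0.64, array([269.4, 248.1]), array([[ 0.6436, -0.0245,  0.037 ]]))]
```

View pics/w8.png

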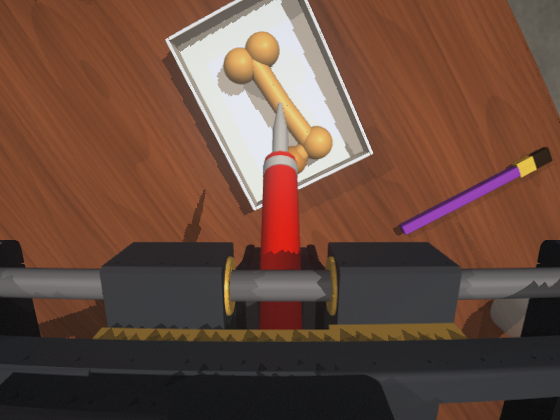

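The wrist view shows the tip (px 281,105) just short of the middle of the bone's shaft (px 283,100), with a stable tilt of 42°. I move 17 mm forward and come down most of the way.

Request:
{"op": "send_rows", "data": {
  "moves": "0 0.5 0 5 0;0 0.5 0 7 0;0 0.5 0 5 0;0 0 8 0 0;0 0 16 0 0;0 0 20 0 0;0 0 20 0 0;0 0 20 0 0;0 0 16 0 0;0 0 12 0 0;0 0 8 0 0;0 0 4 0 0;0 0 0 0 0;0 0 0 0 0"
}}

```text
time_s: 25.87
position: [0.6071, -0.0902, 0.1484]
tcp_rot: [[0.83, 0.001, 0.557], [-0.557, -0.0, 0.83], [0.001, -1.0, 0.0]]
force: [0.5, 0.4, -0.5]
opening: 0.195
```

```bash
python3 - <<'E'
from h import *
np.set_printoptions(precision=4,suppress=True)
delta(.6047,-.09,.124,-33.86)
over("pics/w9.png")
c=cam("scene"); cv2.imwrite("pics/sc9.png",c["image"])
s=read_state(); R=s["tcp_rot"]; d=mark_of(c,"scraper_tip")[0]; o,r=ray(c,[d["pixel"][::-1]]); o=R.T@(o-s["position"])*1000; r=R.T@r[0]
print("scene tip",d["p"],d["pixel"],o+r*(1-o[0])/r[0])
E
```

```text
t 25.87 pos [ 0.6071 -0.0902  0.1484] ang -33.85 y-axis [ 0.0006 -0.0002 -1.    ] delta [-2.1 24.4 -1.2] yaw 0.01 F [ 0.5  0.4 -0.5] open 0.195
tilt 42.2 n 853 ridge dist -20.3 shoulder end [ 2.7 32.3 57.1] dist along 62.3
bone 8588 ((653.9118041992188, -21.335655212402344), (67.64652252197266, 158.56832885742188), 1.178134799003601)
shaft [[0.6422, -0.0343, 0.0289], [0.6545, -0.0163, 0.0344], [0.6639, -0.0058, 0.037]]
bone_top 0.91 [110.8, 277.0] at z .037 [[ 0.653  -0.0196  0.037 ]]
scraper_tip 0.93 [105.4, 278.9] at z .037 [[ 0.6566 -0.017   0.037 ]]
  tool at z 80..90 [[0.5, 2.0, 80.0], [0.3, 67.9, 85.0], [0.2, 133.8, 90.0]]
scene tip 0.57 [251.1, 252.0] [ 1.     53.0227 87.0665]
```

Request:
{"op": "send_rows", "data": {
  "moves": "0 0 6 0 0;0 0 8 0 0;0 0 6 0 0;0 0 4 0 0;0 0 1 0 0;0 0 0 0 0;0 0 0 0 0;0 0 0 0 0;0 0 0 0 0;0 0 0 0 0;0 0 0 0 0"
}}

```text
time_s: 27.08
position: [0.6069, -0.0902, 0.1234]
tcp_rot: [[0.83, 0.0, 0.557], [-0.557, -0.0, 0.83], [0.0, -1.0, 0.0]]
force: [-0.1, 0.7, -0.7]
opening: 0.19
```

```bash
python3 - <<'E'
from h import *
np.set_printoptions(precision=4,suppress=True)
delta(.6047,-.09,.124,-33.86)
over("pics/w10.png")
c=cam("scene"); cv2.imwrite("pics/sc10.png",cv2.resize(c["image"][130:340,60:420],None,fx=2.2,fy=2.2,interpolation=cv2.INTER_CUBIC))
s=read_state(); R=s["tcp_rot"]
for d in mark_of(c,"scraper_tip")[:1]:
    o,r=ray(c,[d["pixel"][::-1]]); o=R.T@(o-s["position"])*1000; r=R.T@r[0]; q=o+r*(.7-o[0])/r[0]
    print("scene tip",d["p"],d["pixel"],q,"world",s["position"]+R@q/1000)
P,px=cloud(c); col=cv2.cvtColor(c["image"],cv2.COLOR_BGR2HSV)[px[:,1],px[:,0]]
g=(col[:,0]>45)&(col[:,0]<75)&(col[:,1]>120)&(abs(P[:,0]-.485)<.12)&(abs(P[:,1]-.341)<.1)&(P[:,2]>.02)&(P[:,2]<.1)
print("brush",g.sum(),np.percentile(P[g],[2,50,98],0)); 
for w in("jar","awl","chisel"):
    for d in masks_of(c,w)[:1]: print(w,round(d["p"],2),np.median(cloud(c,d["region"])[0],0))
E
```

```text
t 27.08 pos [ 0.6069 -0.0902  0.1234] ang -33.86 y-axis [ 0.0005 -0.0002 -1.    ] delta [-1.9 -0.6 -1.1] yaw 0.00 F [-0.1  0.7 -0.7] open 0.190
tilt 42.2 n 859 ridge dist -20.4 shoulder end [ 0.7 32.3 57.6] dist along 62.6
bone 10610 ((652.8734130859375, -21.92125701904297), (158.35281372070312, 67.49109649658203), 89.99302673339844)
shaft [[0.642, -0.0343, 0.0289], [0.6546, -0.0167, 0.0345], [0.6638, -0.0058, 0.0371]]
bone_top 0.81 [111.6, 279.5] at z .037 [[ 0.6529 -0.0223  0.037 ]]
scraper_tip 0.91 [108.0, 278.6] at z .037 [[ 0.6537 -0.0198  0.037 ]]
  tool at z 80..90 [[-0.1, 20.8, 80.0], [-0.4, 93.9, 85.0], [-0.7, 167.0, 90.0]]
scene tip 0.65 [261.6, 252.5] [ 0.7    55.8739 87.5259] world [ 0.6561 -0.0179  0.0673]
brush 249 [[0.4637 0.2614 0.0344]
 [0.4901 0.3331 0.0434]
 [0.5122 0.4185 0.0471]]
jar 0.74 [ 0.6624 -0.0054  0.0071]
awl 0.72 [ 0.577  -0.3264  0.1228]
chisel 0.64 [ 0.4774 -0.2602  0.1204]
```

View pics/sc10.png

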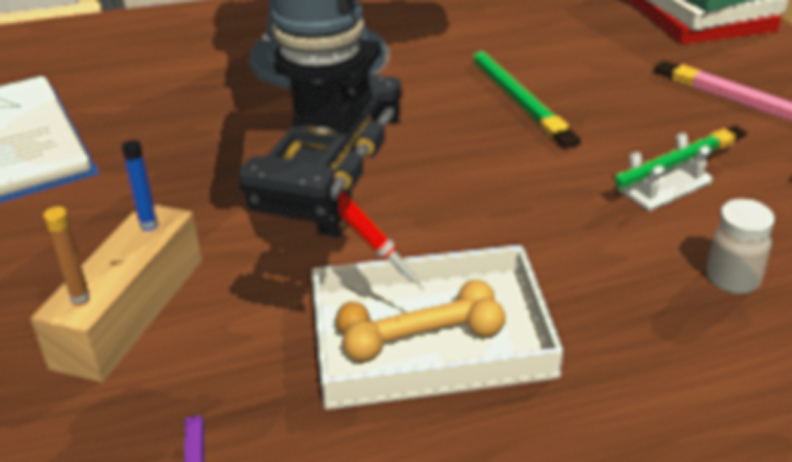

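The scene view shows the scraper held still with its point above the middle of the bone (about px 420,288). The brush lies in its rest, the awl and chisel stand in the block, and the jar is in its place. I hand in.

```bash
python3 -c "
from rig import *
print(hand_in())"
```

```text
the job is handed in; nothing more can be done
None
```

I handed the job in at about 27 s of the 58 s allowed. No verdict was reported, but my last checks agree with the task.

- **Brush:** I took the smaller green brush at mid-handle, lowered it into both notches of the rest and let go. The handle was level with its top 43–44 mm up, against about 44 mm expected. It was unchanged in the last picture.
- **Scraper:** I drew it from the middle hole. The moves cannot tilt the tool, so I levered the scraper round in the grip against the edge of the hole, with a push of about 5 N. I measured 45° in the hole and a steady 42° after withdrawal.
- **Final pose:** The point is at about (0.655, -0.019, 0.067) m. That is about 30 mm above the bone's shaft and 2–3 mm from its middle as measured. There was no contact force.
- **Other items:** The bone, awl and chisel measured where they were before. I checked the jar by eye only, and it stands where it was.

**Disagreements:**
- The handle crept about 11 mm sideways between the pads during tilting, so it sits in the upper part of the grip. It did not move after withdrawal.
- The network's last "jar" report was a false hit on the tray.
- The point's position differed by about 3 mm between the wrist and scene cameras.

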